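# Unload the nut fixture with its ejector lever

## Robot

A 6-joint arm with a two-finger parallel gripper is mounted at the origin on a cart in front of the work surface, level with it; the furniture and walls round the work are solid. World frame = base frame: x ahead of the robot, y to its left, z up, the work surface at z = 0. Lengths are in m, angles in rad, forces in N, time in s.
With the tool pointing down it reaches from about 0.35 to 1 m from the base axis. Payload 7.1 kg.
Tool frame: the origin (TCP) lies between the finger pads; the fingertips stand 22 mm ahead of it and the grasp point (between the pads) lies 3 mm ahead of it; z points along the fingers, y is the line along which they close (so a half turn about z gives the same grasp; the last joint's range is limited). The gripper opens to 85 mm and grips with 20 to 120 N. Pads are 22 mm wide; open, the fingers measure 114 mm over their backs; the gripper's body (76 mm by 85 mm) begins 54 mm behind the grasp point. The pads swing forward as they close: fully open they stand 13 mm farther back than shut.
Start: joints at [1.094, 0.423, 1.63, -0, 1.089, -0.019], TCP at [0.276, 0.561, 0.253] pointing down, gripper open.
Joint ranges: [-3, 3], [-0.9, 2.11], [0.09, 2.58], [-1.31, 4.45], [0.11, 2.69], [-2.54, 2.54]. Speed limits (rad/s): [2.39, 2.39, 3.01, 3.14, 3.14, 3.14].

## Interface

Orientations are given as a rotation vector (axis times angle).
In Python, from rig import manip gives the robot as it stands. The module is installed in compiled form; this text tells all that it offers. Calls block until the motion is done:
- manip.move_to(position, orientation): joint-space move of the TCP to a pose.
- manip.servo_line(position, orientation=None, rate=0.15): straight line of the TCP; orientation=None keeps the orientation; rate is the mean speed in m/s.
- manip.set_joints(angles): joint-space move.
- manip.command_gripper(opening, f_grip=None): finger opening in m; f_grip is the grip in N (None keeps the last); returns when the fingers have stopped.
- manip.hold(seconds).
- manip.solve_ik(position, orientation): joint angles nearest the present ones, or None.
- manip.camera(name): name is "scene" or "top"; returns a dict with "image" (420x560x3 uint8, red, green, blue), "fx", "fy", "cx", "cy" (pixels), "cam_to_world" (4x4, takes a point from camera to world coordinates). Camera axes: x right, y down, z forward; pixel columns grow to the right and rows downward; lengths in m; the calibration is good to about 2 mm. A picture is of the moment at which its call begins. There is no depth.
A pose or a line that the arm cannot do raises manip.IKError and nothing moves.
- manip.sign_off(): hands the job in; it is judged then, once.
Readings, each from a call of its own:
- manip.get_time(): time.
- manip.get_joint_positions(): joint angles.
- manip.get_joint_vel(): joint speeds.
- manip.get_tau(): joint torques, N m.
- manip.get_position(): TCP position.
- manip.get_ee_rot(): TCP orientation.
- manip.get_contact_force(): force on the tool from outside, world axes, zero at the start.
- manip.get_torque(): the same for the moment, N m.
- manip.get_width(): finger opening in m.
- manip.get_grip_force(): force on a finger pad.
Only numpy, scipy, OpenCV 4.12 (cv2) and the standard library are available. Lean on these libraries where they do the work, as an engineer would, in place of code of your own. Each camera call takes 0.05 s, during which the arm holds its last target. There are 200 camera calls.

## Task

The big steel nut sits sunk in the blue fixture. Press the red pad of the ejector lever slowly down until the lever bottoms on its stop, and lean on it there with about 12 N for a second, never more than 20 N, so that the other end tips up and raises the nut. Then take the raised nut and put it in the yellow bin, leaving the padlock and the brass knob where they are.

Things in the scene. Friction and masses are not known exactly. Their poses are not given: they have to be found in the camera images.
- fixture: Fixture bolted to the bench: dark base plate 215 x 90 x 12 mm, two blue cheeks (x = -38 to 82 mm, y = 18 to 34 mm either side) with flat tops 48 mm above the bench, and an end block as high at x = 74 to 82 mm. Origin on the bench under the lever's pivot, z up, x along the lever from the red pad (-x, outside the cheeks) to the nut. Only the lever's pad end stands higher than the cheeks.
- nest (a point): Centre of the nest's floor at the start (49 mm from the pivot towards +x of the fixture, 30 mm above the bench), fixed to the fixture. The nest is the gap between the cheeks, 36 mm wide; its floor is the toe of the lever.
- lever: Steel lever, 24 mm wide, between the cheeks. Origin on its pivot axis (along the fixture's y, 34 mm up); at joint value 0 its axes are the fixture's. Its +x arm is a flat toe, 71 mm long, under the nut, with a rib that keeps the nut in place. The pivot has stiff, damped friction: about 3.5 N at the pad moves it slowly, faster pressing takes more, and it stays where it is left.
- press_pad (a point): Centre of the slightly domed top of the round red pad (30 mm across) on the lever's raised -x end, the place to press: 90 mm from the pivot and 73 mm above the bench at the start. It sinks 20 to 34 mm in an arc about the pivot, moving 6 to 8 mm farther out along the fixture's -x.
- ejector (a joint): Angle of the lever, rad: 0 at the start, nut end down; grows as the red pad sinks and the nut end tips up. It ends on an adjustable brass stop screw under the pad end, whose height is unknown and differs every time: somewhere between about 0.21 and 0.36. The stop is nearly rigid: the push rises steeply there.
- nut: Steel hex nut, 35 mm over corners (x), 30 mm over flats (y), 16 mm high, 0.06 to 0.13 kg. Origin: centre of its underside, z along the bore. It starts on the toe, flats towards the cheeks with 3 mm free each side, its top 2 mm below the cheek tops. With the lever on its stop it stands tilted with the toe, 8 to 15 mm of it above the cheek tops, to be gripped over the flats, across the fixture's y.
- bin: Small yellow stacking bin, loose, 93 x 124 mm and 50 mm high, open on top. Origin at the centre of its underside, z up; inside it is 80 mm along x and 112 mm along y, its floor is 2 mm thick; the wall at -x is only 25 mm high.
- padlock: Small brass padlock, 59 x 38 x 13 mm, lying loose on the bench; leave it. Origin at the centre of its underside.
- knob: Turned brass furniture knob, 35 mm across and 37 mm high, standing loose on the bench; leave it. Origin at the centre of its underside.
Mind the look-alikes: they are no part of the job. There is more than one size of the nut; the one meant has the size given above.

How it is judged:
By the outcome, as a careful person would: the job done as asked, in the order asked, and still so for the second after the job is handed in, with the robot touching nothing.
It also fails if it takes over 64 s, if anything falls off the work surface, if the arm or the gripper's body presses on something with over 40 N, if the wrist force passes 120 N, or if a joint passes its speed limit or range.

## Working session

There is one attempt and no reset: what is moved stays moved. The work goes in short steps, each a Python script; the robot and the scene stay as the last script left them, time stands still between calls to the robot, and variables do not carry over. Pictures are saved under pics/ and viewed, at most 10 in all, crops included, and the job is handed in when it is done.

```bash
mkdir -p pics
python3 - <<'E'
from rig import manip
import cv2,pickle
d={}
for n in("scene","top"):
    c=manip.camera(n);d[n]=c
    cv2.imwrite(f"pics/{n}0.png",c["image"][:,:,::-1]);print(n,c["fx"],c["cx"],c["cy"],c["cam_to_world"].round(3).tolist())
pickle.dump(d,open("cams0.pkl","wb"))
print(manip.get_time(),manip.get_ee_rot(),manip.get_contact_force())
E
```

```text
scene 436.9316677458566 279.1778213289677 211.57703142838994 [[-0.644, -0.6, 0.475, 0.18], [-0.765, 0.501, -0.405, 0.255], [0.005, -0.624, -0.781, 0.801], [0.0, 0.0, 0.0, 1.0]]
top 398.1679929096501 275.8833606407554 204.13938092790326 [[0.0, -0.998, 0.059, 0.575], [-1.0, -0.0, 0.006, -0.122], [-0.006, -0.059, -0.998, 1.078], [0.0, 0.0, 0.0, 1.0]]
0.1 [-7.12842390e-01 -3.05927346e+00  2.16503394e-03] [-0.1008194  -0.34239146 -0.32244143]
```

View pics/scene0.png

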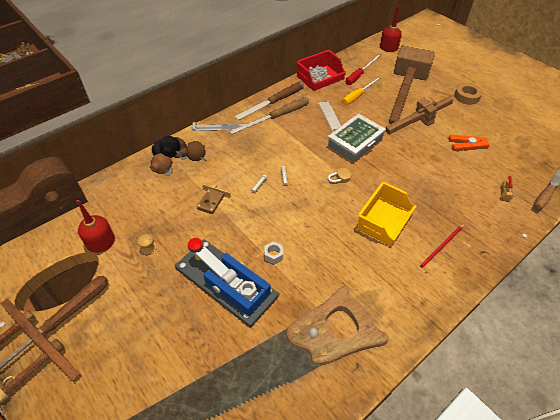

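View pics/top0.png

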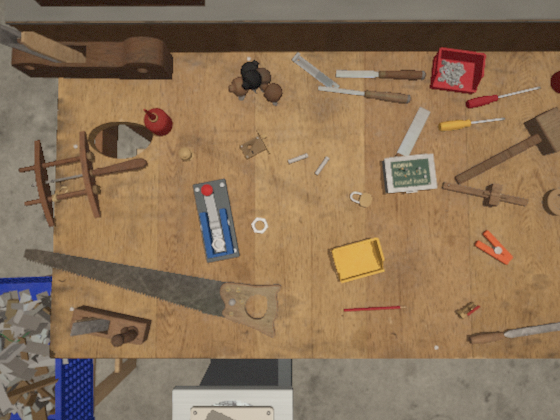

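The fixture is at top (216,220), with the red pad at (208,190) and the nest nut at about (219,243). The loose look-alike nut is at (260,226), the bin at (358,260), the knob at (185,153) and the padlock at (362,200).

```bash
cat > h.py <<'E'
import numpy as np,cv2
def ray(c,uv):
    T=c["cam_to_world"];d=T[:3,:3]@np.array([(uv[0]-c["cx"])/c["fx"],(uv[1]-c["cy"])/c["fy"],1.]);return T[:3,3],d
def onz(c,uv,z):
    o,d=ray(c,uv);return o+d*(z-o[2])/d[2]
def proj(c,p):
    T=c["cam_to_world"];q=T[:3,:3].T@(np.asarray(p)-T[:3,3]);return np.array([c["cx"]+c["fx"]*q[0]/q[2],c["cy"]+c["fy"]*q[1]/q[2]])
def tri(c1,u1,c2,u2):
    o,d=ray(c1,u1);p,e=ray(c2,u2);s=np.linalg.lstsq(np.c_[d,-e],p-o,rcond=None)[0]
    a,b=o+s[0]*d,p+s[1]*e;return (a+b)/2,np.linalg.norm(a-b)
def mask(c,lo,hi,box):
    h=cv2.cvtColor(c["image"],cv2.COLOR_RGB2HSV);m=cv2.inRange(h,lo,hi);k=np.zeros_like(m);x0,y0,x1,y1=box;k[y0:y1,x0:x1]=m[y0:y1,x0:x1];return k
def blob(m):
    cs=cv2.findContours(m,cv2.RETR_EXTERNAL,cv2.CHAIN_APPROX_NONE)[0];return max(cs,key=cv2.contourArea)
E
python3 - <<'E'
import pickle;from h import *
d=pickle.load(open("cams0.pkl","rb"));t,s=d["top"],d["scene"]
a=cv2.resize(t["image"][172:272,180:280],(600,600),interpolation=cv2.INTER_CUBIC)
b=cv2.resize(s["image"][230:330,170:290],(720,600),interpolation=cv2.INTER_CUBIC)
cv2.imwrite("pics/a.png",a[:,:,::-1]);cv2.imwrite("pics/b.png",b[:,:,::-1])
def cen(m):
    M=cv2.moments(blob(m));return M["m10"]/M["m00"],M["m01"]/M["m00"]
for n,bx in (("top",(190,175,225,200)),("scene",(180,230,210,260))):
    c=d[n];m=mask(c,(0,150,80),(8,255,255),bx)|mask(c,(172,150,80),(180,255,255),bx)
    u=cen(m);print(n,u,cv2.boundingRect(blob(m)),onz(c,u,.071));d[n+"u"]=u
print(tri(t,d["topu"],s,d["sceneu"]))
for n,bx in (("top",(190,175,245,270)),("scene",(170,230,290,330))):
    c=d[n];m=mask(c,(100,120,50),(125,255,255),bx);r=cv2.minAreaRect(cv2.findNonZero(m));p=cv2.boxPoints(r);print(n,r,[onz(c,q,.048).round(4).tolist() for q in p])
for n,bx in (("top",(325,230,395,290)),("scene",(350,175,425,250))):
    c=d[n];m=mask(c,(20,120,60),(32,255,255),bx);k=blob(m);r=cv2.minAreaRect(k);p=cv2.boxPoints(r);print(n,p.tolist(),[onz(c,q,.04).round(4).tolist() for q in p])
E
```

```text
top (206.44303797468353, 189.66455696202533) (201, 185, 12, 11) [0.67198849 0.06138755 0.071     ]
scene (194.75814536340852, 243.76190476190476) (188, 238, 15, 13) [0.66966964 0.06032151 0.071     ]
(array([0.67143327, 0.06074548, 0.06958922]), np.float64(0.002221635946449068))
top ((216.3731231689453, 232.83372497558594), (45.46824264526367, 26.803810119628906), 79.2156982421875) [[0.6135, 0.0843, 0.048], [0.6265, 0.0162, 0.048], [0.5114, -0.0067, 0.048], [0.4985, 0.0611, 0.048]]
scene ((236.7955322265625, 283.2657775878906), (64.50740051269531, 38.472747802734375), 37.5685920715332) [[0.609, 0.093, 0.048], [0.6381, 0.0159, 0.048], [0.5, -0.0068, 0.048], [0.4791, 0.0668, 0.048]]
top [[331.27783203125, 249.7655792236328], [371.00994873046875, 238.59091186523438], [379.34210205078125, 268.21624755859375], [339.6099853515625, 279.3908996582031]] [[0.5186, -0.2584, 0.04], [0.5475, -0.3616, 0.04], [0.4713, -0.382, 0.04], [0.4426, -0.2793, 0.04]]
scene [[357.4503479003906, 214.61203002929688], [384.2494201660156, 176.64666748046875], [420.3302307128906, 202.115478515625], [393.5311584472656, 240.08084106445312]] [[0.5249, -0.268, 0.04], [0.5638, -0.4014, 0.04], [0.4582, -0.4044, 0.04], [0.428, -0.2766, 0.04]]
```

View pics/a.png

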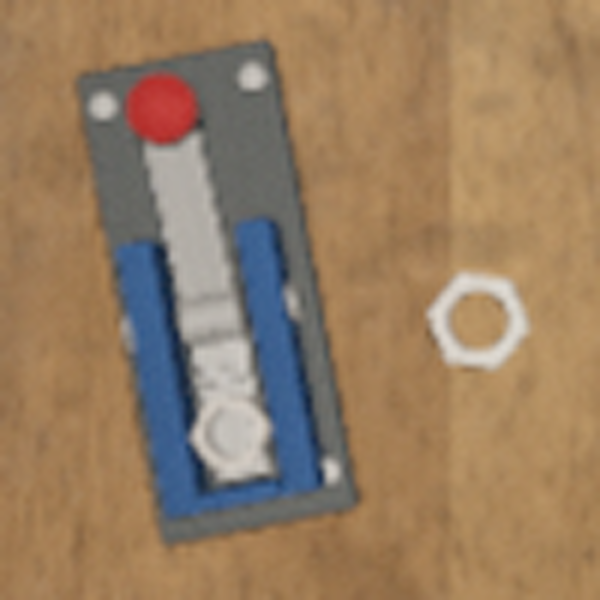

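View pics/b.png

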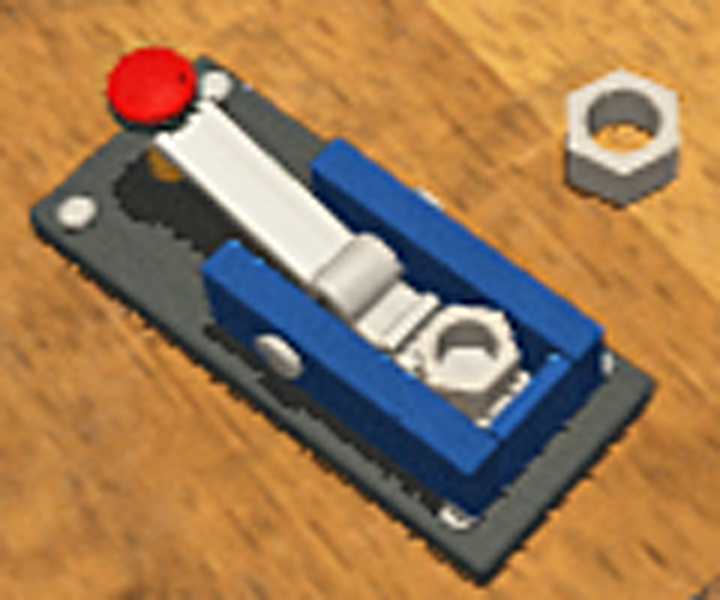

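The crops show the lever with its red pad at (162,107) in a.png, the cheeks, and the nest nut at (230,434). In b.png the pad is at (152,85) and the nut at (475,340). Next I fit the fixture pose to the corners that can be read in both crops, and get the bin from its rim.

Run:
```python
import pickle;from h import *
from scipy.optimize import least_squares
d=pickle.load(open("cams0.pkl","rb"));t,s=d["top"],d["scene"]
C=[(-38,-34,48),(-38,34,48),(82,34,48),(82,-34,48)]
O=[("t",(115,246),C[0]),("t",(274,218),C[1]),("t",(323,487),C[2]),("t",(165,517),C[3]),
("s",(205,262),C[0]),("s",(340,140),C[1]),("s",(604,330),C[2]),("s",(470,470),C[3]),
("s",(238,240),(-38,-18,48)),("s",(313,158),(-38,18,48)),("t",(162,107),(-90,0,70)),("s",(152,86),(-90,0,70)),("t",(230,434),(49,0,46)),("s",(473,345),(49,0,46))]
def w(p,m): c,n=np.cos(p[2]),np.sin(p[2]);m=np.array(m)/1000;return np.array([p[0]+c*m[0]-n*m[1],p[1]+n*m[0]+c*m[1],m[2]])
def uv(k,q): return np.array([(q[0]+.5)/6-.5+(180 if k=="t" else 170),(q[1]+.5)/6-.5+(172 if k=="t" else 230)])
def f(p,ks="ts"): return np.concatenate([proj(t if k=="t" else s,w(p,m))-uv(k,q) for k,q,m in O if k in ks])
for ks in("ts","t","s"):
    r=least_squares(f,[.58,.04,-2.95],args=(ks,),loss="soft_l1");print(ks,r.x.round(4),f(r.x,ks).round(1).tolist())
p=least_squares(f,[.58,.04,-2.95],loss="soft_l1").x;np.save("fix.npy",p);print("pad",w(p,(-90,0,73)))
a=cv2.resize(t["image"][225:295,320:400],(640,560),interpolation=cv2.INTER_CUBIC)
b=cv2.resize(s["image"][175:250,350:425],(560,560),interpolation=cv2.INTER_CUBIC)
cv2.imwrite("pics/bin.png",np.hstack([cv2.resize(a,(400,350)),cv2.resize(b,(350,350))])[:,:,::-1])
```

```text
ts [ 0.5832  0.042  -2.9515] [0.9, 0.2, 0.2, -0.1, 0.5, 0.8, 0.8, 0.8, -1.3, 0.9, -0.1, -1.1, 0.9, -0.1, 0.0, 1.5, -1.0, -0.8, -1.0, 1.0, 0.9, 0.5, -0.1, -0.8, 0.8, -0.5, -1.5, 0.4]
t [ 0.5839  0.0437 -2.9513] [0.2, -0.1, -0.5, -0.4, -0.2, 0.5, 0.2, 0.5, 0.2, 0.2, 0.1, -0.8]
s [ 0.5828  0.0409 -2.9478] [-0.7, 0.8, 0.4, -1.2, 1.5, -0.4, 0.8, 1.2, -0.5, -0.9, -0.5, 0.9, 0.4, -0.9, -0.9, 0.2]
pad [0.67156663 0.05900375 0.073     ]
```

View pics/bin.png

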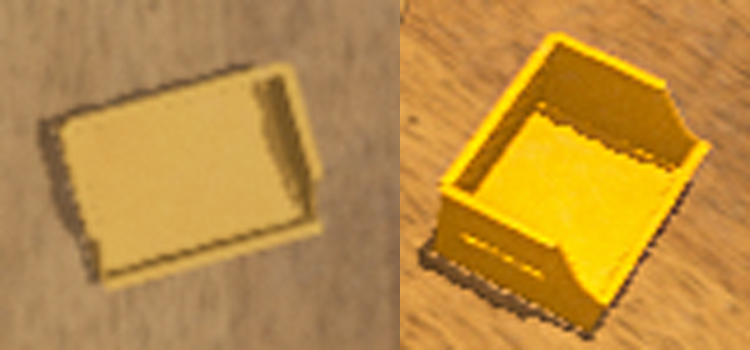

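The bin's low wall faces the robot. Its back rim midpoint is at bin.png (176,96) in the top view and (498,111) in the scene view. The front midpoints are (212,258) and (655,226).

```bash
cat >> h.py <<'E'
from scipy.spatial.transform import Rotation as R
P=np.load("fix.npy")
def fx(x,y,z):
    c,n=np.cos(P[2]),np.sin(P[2]);return np.array([P[0]+c*x-n*y,P[1]+n*x+c*y,z])
def ori(yaw): # tool down, tool x along yaw
    x=np.array([np.cos(yaw),np.sin(yaw),0]);z=np.array([0,0,-1.]);return R.from_matrix(np.c_[x,np.cross(z,x),z]).as_rotvec()
E
python3 - <<'E'
import pickle;from h import *
from rig import manip
d=pickle.load(open("cams0.pkl","rb"));t,s=d["top"],d["scene"]
T=lambda x,y:(320+(x+.5)/5-.5,225+(y+.5)/5-.5)
S=lambda x,y:(350+(x-400+.5)/4.667-.5,175+(y+.5)/4.667-.5)
for c,F,b,f in((t,T,(176,96),(212,258)),(s,S,(498,111),(655,226))):
    B=onz(c,F(*b),.05);Q=onz(c,F(*f),.025);print("bin",B,Q,(B+Q)/2,np.linalg.norm((B-Q)[:2]),np.arctan2(*(B-Q)[1::-1]))
B=onz(t,T(290,65),.05)-onz(t,T(62,128),.05);print("long",B,np.linalg.norm(B))
pad=fx(-.09,0,.073)
for y in(P[2],P[2]+np.pi): 
    for q in (pad+[0,0,.1],fx(.045,0,.15)): print(manip.solve_ik(q,ori(y)))
E
```

```text
bin [ 0.53440608 -0.31757214  0.05      ] [ 0.44899577 -0.34019628  0.025     ] [ 0.49170093 -0.32888421  0.0375    ] 0.08835593806836255 0.25894075010772144
bin [ 0.53361615 -0.31806875  0.05      ] [ 0.44805118 -0.34113719  0.025     ] [ 0.49083367 -0.32960297  0.0375    ] 0.08862007432135469 0.2633402242724435
long [ 0.03228713 -0.11727286  0.        ] 0.12163626887078623
[ 6.99821504e-02  5.84122992e-01  1.56549844e+00 -4.44089210e-16
  9.91971225e-01 -1.69092708e+00]
[ 4.00219169e-02  4.46584273e-01  1.88771786e+00 -4.44089210e-16
  8.07290523e-01 -1.72088731e+00]
[ 6.99821504e-02  5.84122992e-01  1.56549844e+00 -4.44089210e-16
  9.91971225e-01  1.45066557e+00]
[ 4.00219169e-02  4.46584273e-01  1.88771786e+00 -4.44089210e-16
  8.07290523e-01  1.42070534e+00]
```

Run:
```python
from h import *
from rig import manip
o=ori(P[2]+np.pi)
F=lambda:manip.get_contact_force()
manip.command_gripper(0.0)
pad=fx(-.09,0,.073)
manip.move_to(pad+[0,0,.072],o)
manip.servo_line(pad+[0,0,.030],rate=.06); manip.hold(.3)
b=np.mean([F() for _ in range(5)],0);print("bias",b,manip.get_time(),manip.get_width())
h=.030
while h>.014:
    h-=.001;manip.servo_line(pad+[0,0,h],rate=.012)
    f=F()-b
    if f[2]>1: break
print("contact h",h,f,manip.get_position(),manip.get_time())
np.savez("c.npz",b=b,h=h)
```

```text
bias [-0.71349465  0.47028562 -0.11603651] 4.325 0.0003135886355296651
contact h 0.02099999999999999 [ 1.15129398 -1.10520967  3.05603109] [0.67192096 0.05905709 0.09430123] 6.575
```

```bash
cat >> h.py <<'E'
def arc(a,h):
    c,s=np.cos(a),np.sin(a);return fx(-.09*c-.039*s,0,.034-.09*s+.039*c+h)
E
python3 - <<'E'
from h import *
from rig import manip
k=np.load("c.npz");b=k["b"];h=float(k["h"])
F=lambda:manip.get_contact_force()-b
a=0;L=[];T0=manip.get_time()
while a<.4:
    st=.008 if a<.17 else .003
    a+=st;manip.servo_line(arc(a,h),rate=.008)
    f=F();L.append((round(a,3),*f.round(1),round(manip.get_position()[2]-arc(a,h)[2],4)))
    if f[2]>7.5 or abs(f[0])>8 or abs(f[1])>8: break
for l in L[::6]+L[-4:]:print(*l)
manip.hold(.1);print("settled",F(),a,manip.get_time()-T0);np.savez("c.npz",b=b,h=h,a=a)
E
```

```text
0.008 0.7 -0.2 3.4 0.0002
0.056 3.7 -0.0 3.9 -0.0
0.104 3.1 0.3 3.3 -0.0001
0.152 3.0 -0.0 3.5 -0.0001
0.185 2.2 0.1 4.5 -0.0
0.203 2.3 -0.6 3.4 -0.0
0.221 1.8 0.4 4.2 -0.0
0.239 2.7 -0.6 3.0 -0.0
0.257 2.6 -0.3 3.3 -0.0
0.275 2.1 0.0 3.5 -0.0
0.275 2.1 0.0 3.5 -0.0
0.278 2.6 0.6 3.2 0.0
0.281 0.7 0.9 5.0 0.0002
0.284 0.9 -1.0 7.9 0.0004
settled [ 1.85003597 -1.08566632  6.57236008] 0.2840000000000002 14.600000000000001
```

Run:
```python
from h import *
from rig import manip
k=np.load("c.npz");b=k["b"];h=float(k["h"]);a=float(k["a"])
F=lambda:np.mean([manip.get_contact_force()-b for _ in range(3)],0)
q=arc(a,h);L=[]
for i in range(8):
    f=F();L.append(f.round(1).tolist())
    if f[2]>11: break
    q=q-[0,0,.0002];manip.servo_line(q,rate=.004)
for i in range(6):
    manip.hold(.2);f=F();L.append(f.round(1).tolist())
    if abs(f[2]-12)>1.2: q=q+[0,0,np.clip((f[2]-12)*4e-5,-.0001,.0001)];manip.servo_line(q,rate=.004)
for l in L:print(l)
print(manip.get_time(),manip.get_position()-q)
p=manip.get_position()
manip.servo_line(p+[0,0,.005],rate=.02);manip.servo_line(p+[0,0,.07],rate=.12)
c=manip.camera("scene");t=manip.camera("top")
cv2.imwrite("pics/p.png",np.hstack([cv2.resize(c["image"][230:330,170:290],(432,360),interpolation=2),cv2.resize(t["image"][172:272,180:280],(360,360),interpolation=2)])[:,:,::-1]);print(manip.get_time())
```

```text
[1.9, -1.1, 6.6]
[0.9, -0.6, 9.0]
[0.7, -0.4, 9.7]
[0.7, 0.2, 11.5]
[-0.2, 0.2, 10.5]
[0.1, -1.5, 11.6]
[0.4, -0.3, 11.4]
[-0.9, 0.4, 10.4]
[0.1, -0.6, 11.5]
[0.3, -1.1, 11.0]
23.625 [ 8.15091575e-05 -1.62289190e-05  1.00470736e-03]
24.8667
```

View pics/p.png

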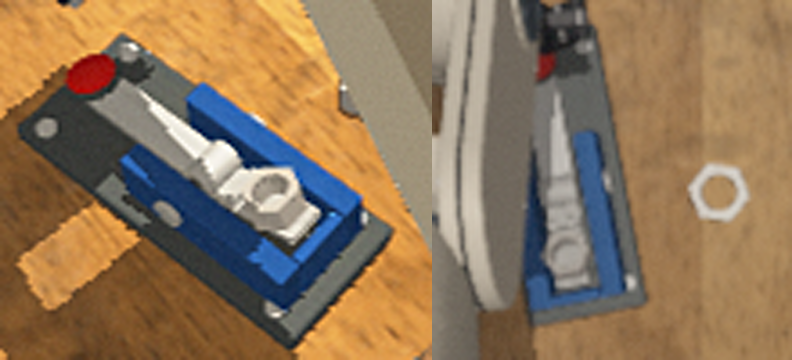

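The lever is down on its stop: the pad has sunk (p.png 92,73) and the nut stands tilted and proud of the cheeks at (275,190). Next I grip it across the flats.

Run:
```python
from h import *
from rig import manip
o=ori(P[2]+np.pi);g=fx(.046,0,.0695)
manip.command_gripper(.046,40)
manip.servo_line(g+[0,0,.05],o,rate=.15)
b=manip.get_contact_force()
z=.05
for z in (.02,.010,.006,.003,.0015,0):
    manip.servo_line(g+[0,0,z],rate=.04);f=manip.get_contact_force()-b
    if f[2]>4: break
print("down",z,f,manip.get_time())
manip.command_gripper(.0,40);manip.hold(.2)
print(manip.get_width(),manip.get_grip_force(),manip.get_contact_force()-b)
manip.servo_line(g+[0,0,.02],rate=.05);manip.servo_line(g+[0,0,.08],rate=.15)
print(manip.get_width(),manip.get_grip_force(),manip.get_contact_force()-b,manip.get_time())
c=manip.camera("scene")
cv2.imwrite("pics/q.png",cv2.resize(c["image"][170:330,150:330],(675,600),interpolation=2)[:,:,::-1])
```

```text
down 0 [-0.26932496  0.77053251 -0.27595826] 28.7833
0.03125507042621511 39.503876545932144 [-2.46814298  1.04931044  5.05036627]
0.031980986653558974 39.76942248176783 [-0.29432756  1.24365772 -0.88058969] 30.3667
```

View pics/q.png

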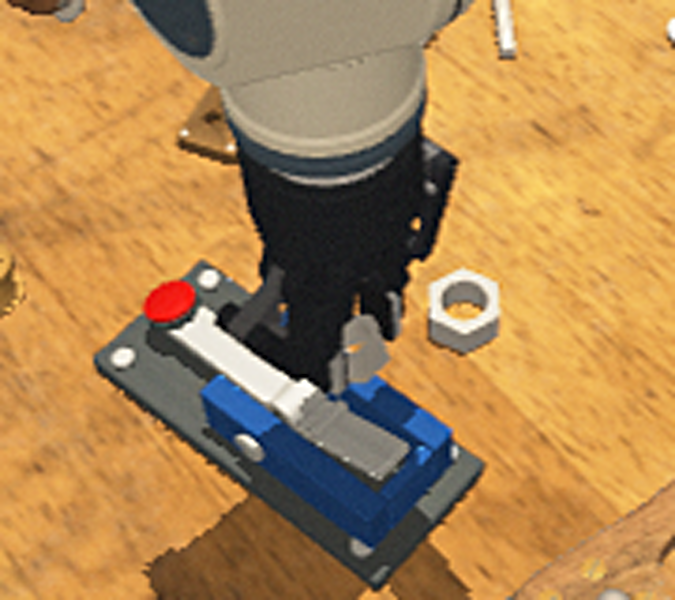

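The nut is held at the fingertips at (365,355), the toe is empty and the lever is still down. Next I carry it to the bin.

Run:
```python
from h import *
from rig import manip
o=ori(.26);g=np.array([.491,-.329,.042])
manip.servo_line(g+[0,0,.11],o,rate=.12)
manip.hold(.2);b=manip.get_contact_force();print(manip.get_width(),manip.get_time())
for z in (.05,.03,.02,.012,.006,.0):
    manip.servo_line(g+[0,0,z],rate=.06);f=manip.get_contact_force()-b
    if f[2]>3: break
print(z,f,manip.get_width())
manip.command_gripper(.046);manip.hold(.3)
manip.servo_line(g+[0,0,.03],rate=.05);manip.servo_line(g+[0,0,.16],rate=.15)
manip.move_to([.45,-.05,.3],o)
c=manip.camera("scene");t=manip.camera("top")
cv2.imwrite("pics/r.png",np.hstack([c["image"][120:330,130:430],t["image"][100:310,150:400]])[:,:,::-1]);print(manip.get_time())
```

```text
0.03166103765035948 33.8083
0.0 [0.59889887 1.03866876 0.02294834] 0.03157870943812132
40.1417
```

View pics/r.png

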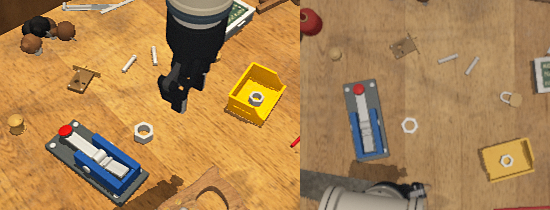

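The nut lies in the bin (scene crop 257,98; top crop 507,160). The lever is down and empty, the look-alike nut, knob and padlock haven't moved, and the gripper is clear.

```bash
python3 -c "
from rig import manip
manip.hold(.3);print(manip.sign_off())"
```

```text
the job is handed in; nothing more can be done
None
```

The job is handed in after about 40 s: the lever was pressed onto its stop and held there at 10.4–11.6 N for over a second, and the raised nut is in the yellow bin, with the padlock and knob left where they were.

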